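# Open the vent cap of a drinks jug

## Robot

A 6-joint arm with a two-finger parallel gripper is mounted at the origin on the work surface. World frame = base frame: x ahead of the robot, y to its left, z up, the work surface at z = 0. Lengths are in m, angles in rad, forces in N, time in s.
With the tool pointing down it reaches from about 0.325 to 0.9 m from the base axis. Payload 3.5 kg.
Tool frame: the origin (TCP) lies midway between the tips of the shut fingers; the grasp point (between the pads) lies grip_depth behind it (grip_depth is the distance from the TCP to the grasp point, in m); z points along the fingers, y is the line along which they close (so a half turn about z gives the same grasp; the last joint's range is limited). The gripper opens to 85 mm and grips with 20 to 120 N. Pads are 22 mm wide; open, the fingers measure 114 mm over their backs; the gripper's body (76 mm by 85 mm) begins 54 mm behind the grasp point. The pads swing forward as they close: fully open they stand 13 mm farther back than shut.
Start: joints at [-1.241, 0.276, -0.026, 1.268, 0, 1.467], TCP at [0.262, -0.567, 0.231] pointing down, gripper open.
Joint ranges: [-3.12, 3.12], [-0.85, 1.88], [-1.08, 1.24], [-1.95, 2.15], [-1.57, 1.53], [-3.14, 3.14]. Speed limits (rad/s): [2.57, 2.57, 3.14, 3.14, 3.14, 3.14].

## Interface

Orientations are given as a unit quaternion [x, y, z, w].
In Python, from station import movep, move_linear, set_joints, move_gripper, wait, inverse_kinematics, observe, read_camera, camera_params, IKError, sign_off, grip_depth gives the robot as it stands. Calls block until the motion is done:
- movep(position, orientation): joint-space move of the TCP to a pose.
- move_linear(position, vel=0.15, attitude=None): straight line of the TCP; attitude=None keeps the orientation; vel is the mean speed in m/s.
- set_joints(angles): joint-space move.
- move_gripper(opening): opening from 0.0 (shut) to 1.0 (fully open); the grip force is fixed at half the most; returns when the fingers have stopped.
- wait(seconds).
- inverse_kinematics(position, orientation): joint angles nearest the present ones, or None.
- observe(): the state.
- read_camera(name): name is "scene" or "top" or "wrist"; returns the picture (400x640x3 uint8, red, green, blue); there is no depth.
- camera_params(name): a dict with "mtx" (3x3 intrinsics, pixels), "world_to_cam" (4x4, takes a point from world to camera coordinates). Camera axes: x right, y down, z forward; pixel columns grow to the right and rows downward; lengths in m; the calibration is good to about 2 mm. A picture is of the moment at which its call begins: read the wrist's pose just before it. camera_params takes no time and is no camera call; for the wrist camera it gives the pose at the moment of the call.
A pose or a line that the arm cannot do raises IKError and nothing moves.
- sign_off(): hands the job in; it is judged then, once.
The state is a dict: "time_s": time; "qpos": joint angles; "dq": joint speeds; "tau": joint torques, N m; "eef_pos": TCP position; "eef_rot": TCP orientation; "force": force on the tool from outside, world axes, zero at the start; "ft_torque": the same for the moment, N m; "width": opening from 0.0 (shut) to 1.0 (fully open); "finger_force": force on a finger pad.
Only numpy, scipy, OpenCV 4.12 (cv2) and the standard library are available. Lean on these libraries where they do the work, as an engineer would, in place of code of your own. Each camera call takes 0.05 s, during which the arm holds its last target. There are 200 camera calls.

## Task

The drinks jug must be able to breathe so that its tap will run: flip its lid tab right up and over to the back so that it stays open, then unscrew the winged vent cap underneath it (anticlockwise) all the way out to its stop, and leave both like that. Be gentle: the jug only sits in a soft rubber cradle, so do not push it down, pull it up or keep twisting once the cap has come to its stop, and leave the other things on the table alone.

Things in the scene. Friction and masses are not known exactly. Their poses are not given: they have to be found in the camera images.
- holder: Dark steel tray-shaped holder, 176 x 146 mm, walls up to 50 mm above the table, fixed to the table and holding the jug. Origin: centre of its underside. Its -x side is the front, where the jug's tap points. The whole assembly stands at various places and yaws.
- jug_deck (a point): Centre of the flat top (130 x 100 mm, about 147 mm above the table) of the white plastic jug (150 x 120 mm), on the vent cap's axis; x to the jug's back, y to its left, z up. The cap's disc begins 12 mm above it. Two 8 mm wide hinge posts stand 62 mm behind the axis, 34 to 42 mm to either side, 70 mm tall from here. A grey tap at the front.
- seat (a joint): Up/down give of the jug in its rubber cradle (m), near 0 at rest, negative when pushed down; it yields 1 mm for every 2 N. More than 8 mm either way is too rough.
- jug (a joint): Twist of the jug in its rubber cradle about the cap's vertical axis (rad), 0 at rest, positive anticlockwise from above; it yields 0.1 rad for every 0.2 N m and springs back. More than 0.2 rad (0.4 N m) either way is too rough.
- tab (a joint): Flip-top tab: 0 shut (lying flat over the cap), grows as its front end swings up and over to the back, 2.4 fully open. The stiff hinge (about 0.16 N m, no spring) leaves it where it is let go.
- tab_grip (a point): Middle of the thumb roll at the tab's free end: a bar 24 mm long (along its y axis, parallel to the hinge), 16 mm thick. Shut, it is 116 mm in front of the hinge and 1 mm above it, 216 mm above the table, 69 mm above the jug's top, free space below and beside it. Behind it the tab is a neck 18 mm wide, 6 mm thick, for 27 mm, then a plate 62 mm wide, 5 mm thick, 89 mm long to the hinge.
- tab_hinge (a point): Middle of the tab's hinge line (it runs along the y axis of this point, i.e. across the jug), 62 mm behind the cap's axis and 68 mm above the jug's top.
- cap_top (a point): Top centre of the white vent cap: a disc 54 mm wide, 12 mm thick, with an upright wing 46 mm long (this point's x axis), 12 mm thick, 32 mm high; this point is the wing's top. Done up it is 56 mm above the jug's top; it rises 1.5 mm per rad, to 59.6 mm. Unscrews anticlockwise from above, friction 0.14 N m; 0.4 to 2.4 rad (differs each time) to a firm stop, to be felt. Captive: it stays on.
- cup: Clear plastic cup, 68 mm wide, 62 mm high, in front of the jug; leave it. Origin: centre of its underside.
- detergent: White bottle, 72 mm wide, 190 mm high, to the left of the jug; leave it. Origin: centre of its underside.
- jar: Glass jar, 60 mm wide, 85 mm high, to the right of the jug; leave it. Origin: centre of its underside.
- bowl_a: Blue bowl, 130 mm wide, 55 mm high; leave it. Origin: centre of its underside.
- bowl_b: White bowl, 120 mm wide, 52 mm high; leave it. Origin: centre of its underside.
- spatula: Wooden-handled spatula lying on the table; leave it. Origin: underside.
- spoon: Steel spoon lying on the table; leave it. Origin: underside.
Not all that is in view belongs to the job. Of the things like the holder, leave any that is orange; of the rest the smaller one is meant.

How it is judged:
On the way, in this order (a step that is already met when the one before it is completed fails the run):
1. the tab is swung up and over to the back (at least 1.75 rad) and the cap is not yet out (value of joint tab above 1.75 rad and z of cap_top in the frame of jug_deck below 0.0592 m), for 0.2 s.
2. the cap is unscrewed to its stop with the tab open (value of joint tab above 1.75 rad and z of cap_top in the frame of jug_deck above 0.0594 m), for 0.2 s.
At the end, for the whole second after the job is handed in: The tab stands open at 1.75 rad or more and is at rest, and the cap is unscrewed to its stop: its top 59.4 mm or more above the jug's top (within about 0.13 rad of the stop) (all of step 2 and velocity of joint tab below 0.1 rad/s); the robot touches nothing.
It fails at once if the jug is pushed more than 8 mm down into its cradle or pulled more than 8 mm up (16 N) (value of joint seat below -0.008 m or value of joint seat above 0.008 m).
It fails at once if the jug is twisted more than 0.2 rad in its cradle (0.4 N m) (value of joint jug below -0.2 rad or value of joint jug above 0.2 rad).
It fails at once if another thing on the table is moved by more than 30 mm (distance of any of cup, detergent, jar, bowl_a, bowl_b, spatula, spoon from where it was at the start of the episode above 0.03 m).
It also fails if it takes over 72 s, if anything falls off the work surface, if the arm or the gripper's body presses on something with over 40 N, if the wrist force passes 120 N, or if a joint passes its speed limit or range.

## Working session

There is one attempt and no reset: what is moved stays moved. The work goes in short steps, each a Python script; the robot and the scene stay as the last script left them, time stands still between calls to the robot, and variables do not carry over. Pictures are saved under pics/ and viewed, at most 10 in all, crops included, and the job is handed in when it is done.

```bash
mkdir -p pics
python3 - <<'E'
from station import *
import cv2,numpy as np
a=read_camera("scene");b=read_camera("top")
cv2.imwrite("pics/s.png",a[:,:,::-1]);cv2.imwrite("pics/t.png",b[:,:,::-1])
print(grip_depth,observe())
for n in("scene","top"):print(camera_params(n))
E
```

```text
0.0187 {'time_s': 0.1, 'qpos': array([-1.24142634e+00,  2.77081993e-01, -2.77440614e-02,  1.26802909e+00,
        1.37717939e-05,  1.46738547e+00]), 'dq': array([ 0.00135866, -0.00134347,  0.00388739,  0.00015036,  0.00179441,
       -0.00300345]), 'tau': array([ 3.71429005e-04, -4.46707213e+01,  2.96128482e+01,  8.41881585e-03,
       -7.68671407e-05, -1.08525668e-06]), 'eef_pos': array([ 0.26187869, -0.5667011 ,  0.23025583]), 'eef_rot': array([ 9.76678291e-01,  2.14705508e-01, -1.09212889e-04, -1.02362211e-03]), 'force': array([-0.29579595, -0.06027385, -0.33384011]), 'ft_torque': array([0.06192982, 0.00700592, 0.00028299]), 'finger_force': 0.0, 'width': 0.9996001140501002}
{'mtx': array([[449.66594986,   0.        , 319.89302402],
       [  0.        , 449.66594986, 201.25066525],
       [  0.        ,   0.        ,   1.        ]]), 'world_to_cam': array([[ 0.18908752,  0.98188754, -0.01194818, -0.05973616],
       [ 0.82369511, -0.1652241 , -0.54242729, -0.29482967],
       [-0.53457673,  0.09272458, -0.84001778,  1.59967148],
       [ 0.        ,  0.        ,  0.        ,  1.        ]])}
{'mtx': array([[445.42200332,   0.        , 324.14202679],
       [  0.        , 445.42200332, 207.23949563],
       [  0.        ,   0.        ,   1.        ]]), 'world_to_cam': array([[-2.00887587e-02, -9.99791006e-01, -3.79297249e-03,
         7.26983403e-03],
       [-9.93500433e-01,  2.03872176e-02, -1.11987727e-01,
         4.75713527e-01],
       [ 1.12041650e-01,  1.51862540e-03, -9.93702351e-01,
         1.57905577e+00],
       [ 0.00000000e+00,  0.00000000e+00,  0.00000000e+00,
         1.00000000e+00]])}
```

View pics/s.png

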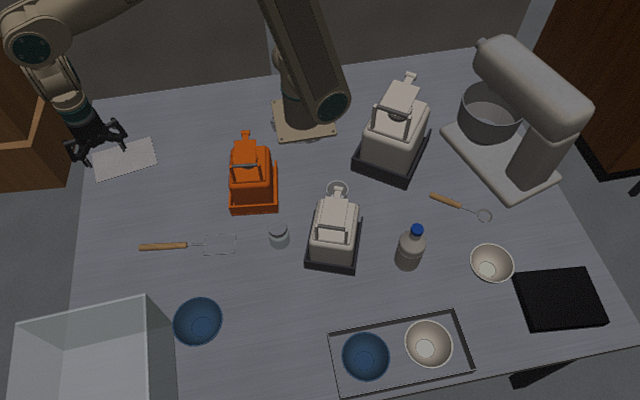

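View pics/t.png

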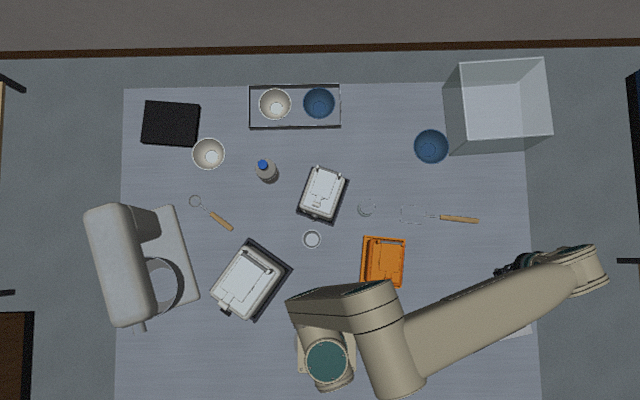

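The three holder-like things in the top view are orange (383,260), large white (250,280) and small white (323,194). The small one fits: it isn't orange, it's the smaller of the two white ones, and the cup (312,239), bottle (267,170) and jar (366,208) stand in front, left and right of it. I'll confirm with an enlarged crop.

Run:
```python
import cv2,numpy as np
a=cv2.imread("pics/s.png")[170:280,285:375];b=cv2.imread("pics/t.png")[155:255,280:370]
a=cv2.resize(a,None,fx=4.4,fy=4.4,interpolation=cv2.INTER_CUBIC);b=cv2.resize(b,None,fx=4.4,fy=4.4,interpolation=cv2.INTER_CUBIC)
h=max(a.shape[0],b.shape[0]);o=np.zeros((h,a.shape[1]+b.shape[1],3),np.uint8)
o[:a.shape[0],:a.shape[1]]=a;o[:b.shape[0],a.shape[1]:]=b
cv2.imwrite("pics/c.png",o);print(o.shape)
```

```text
(484, 792, 3)
```

View pics/c.png

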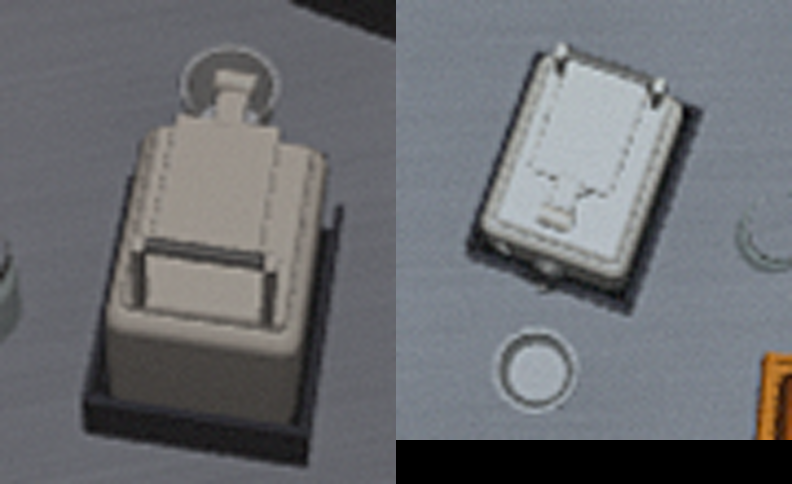

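The crop confirms the white jug in the small dark holder. In the top view the post tops are near (317.5,166) and (339.3,175.5) and the thumb roll near (316.8,204). In the scene view the roll is near (338.4,187.7).

```bash
cat > h.py <<'E'
from station import *
import numpy as np, cv2, sys
from scipy.spatial.transform import Rotation as R
def cast(P,px,z):
    M=P["world_to_cam"];d=M[:3,:3].T@np.linalg.solve(P["mtx"],[px[0],px[1],1]);o=-M[:3,:3].T@M[:3,3]
    return o+d*(z-o[2])/d[2]
def proj(P,p):
    c=P["world_to_cam"]@np.r_[p,1];u=P["mtx"]@c[:3];return u[:2]/u[2]
E
python3 - <<'E'
from h import *
T=camera_params("top");S=camera_params("scene")
l=cast(T,(317.5,165.9),.217);r=cast(T,(339.3,175.5),.217);g=cast(T,(316.8,204.1),.22);g2=cast(S,(338.4,187.7),.22)
m=(l+r)/2;print(l,r,m,g,g2,np.linalg.norm(l-r),np.linalg.norm((m-g)[:2]))
d=(m-g2);print(np.arctan2(d[1],d[0]));d=m-g;print(np.arctan2(d[1],d[0]));d=l-r;print(np.arctan2(-d[0],d[1]))
yaw=np.arctan2(*(m-(g+g2)/2)[1::-1]);
# look from above, camera pose relative to tcp
W=camera_params("wrist");o=observe();Rt=R.from_quat(o["eef_rot"]).as_matrix()
c=np.linalg.inv(W["world_to_cam"]);print(Rt.T@(c[:3,3]-o["eef_pos"]),Rt.T@c[:3,:3],W["mtx"])
E
```

```text
[0.58821821 0.01594767 0.217     ] [ 0.55552042 -0.05323751  0.217     ] [ 0.57186932 -0.01864492  0.217     ] [0.46446669 0.02039195 0.22      ] [0.46467489 0.02301351 0.22      ] 0.07652276845763013 0.11427686215685388
-0.37066200058154924
-0.3486177679146549
-0.44149863545966483
[ 7.67333109e-02 -1.27970363e-04 -1.42390304e-01] [[ 4.93513197e-05 -9.53512365e-01 -3.01353889e-01]
 [ 9.99999920e-01  1.66457936e-04 -3.62923422e-04]
 [ 3.96214717e-04 -3.01353847e-01  9.53512298e-01]] [[316.10242447   0.         320.67097971]
 [  0.         316.10242447 206.95808341]
 [  0.           0.           1.        ]]
```

```bash
cat >> h.py <<'E'
def down(psi): return R.from_euler('z',psi)*R.from_euler('x',np.pi)
def dq(psi): return down(psi).as_quat()
E
python3 - <<'E'
from h import *
o=observe();p=o["eef_pos"].copy();p[2]=.43
move_linear(p,vel=.25)
yaw=-.37
movep([.505,.008,.43],dq(yaw+np.pi))
wait(.2)
W=camera_params("wrist");im=read_camera("wrist")
cv2.imwrite("pics/w1.png",im[:,:,::-1]);np.savez("w1.npz",**W)
o=observe();print(o["time_s"],o["qpos"],o["eef_pos"])
h=np.array([.572,-.0186,.215]);c=np.array([np.cos(yaw),np.sin(yaw),0])
print(proj(W,h),proj(W,h-.116*c))
E
```

```text
3.525 [-1.13153079e-01  2.37211243e-02  8.74469922e-02  1.63464600e+00
 -7.49597347e-05  2.57812967e-01] [0.50510589 0.00749369 0.42992069]
[320.73705609 235.3443394 ] [320.62643053 138.489316  ]
```

View pics/w1.png

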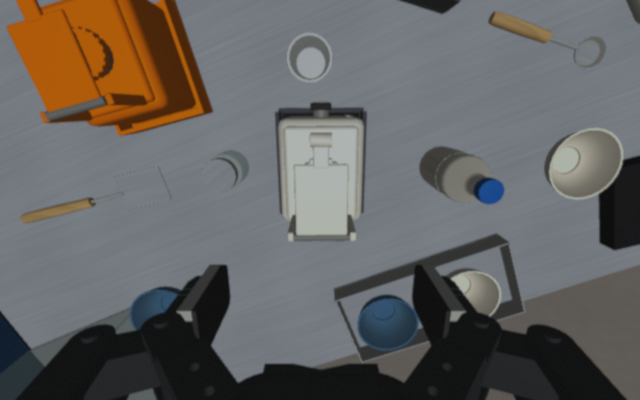

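The wrist view shows the tab almost square to the image: roll near (320,140), plate x 295–348, post tops near (293,236) and (351,236). I'll refine this from the plate and deck edges.

```bash
python3 - <<'E'
from h import *
W=dict(np.load("w1.npz"));im=cv2.imread("pics/w1.png")
g=cv2.cvtColor(im,6).astype(int)
for r in (128,134,138,142,146,152,158,180,210,236): print(r,g[r,284:360:1].tolist())
print(g[118:176,320].tolist())
E
python3 -c "
import cv2
a=cv2.imread('pics/w1.png')[95:250,265:375];cv2.imwrite('pics/w1c.png',cv2.resize(a,None,fx=3.8,fy=3.8,interpolation=cv2.INTER_CUBIC))"
```

```text
128 [139, 139, 146, 148, 148, 149, 149, 149, 149, 149, 149, 150, 149, 150, 150, 149, 151, 150, 151, 151, 151, 151, 151, 151, 150, 151, 151, 151, 151, 152, 151, 151, 152, 152, 153, 152, 153, 152, 153, 153, 153, 153, 153, 153, 154, 154, 154, 154, 154, 154, 154, 154, 155, 155, 155, 155, 156, 155, 155, 156, 155, 156, 156, 156, 157, 156, 156, 157, 157, 157, 156, 153, 147, 139, 145, 153]
134 [140, 156, 169, 175, 176, 176, 176, 177, 176, 176, 177, 177, 176, 177, 177, 177, 177, 176, 176, 177, 176, 177, 177, 177, 174, 161, 140, 129, 126, 127, 127, 125, 125, 125, 124, 124, 123, 122, 123, 122, 121, 121, 120, 119, 119, 119, 121, 137, 164, 175, 177, 177, 177, 178, 177, 177, 178, 177, 177, 177, 177, 177, 177, 177, 177, 177, 178, 176, 177, 177, 176, 171, 161, 147, 140, 150]
138 [141, 154, 168, 175, 177, 177, 177, 177, 177, 177, 177, 178, 178, 177, 176, 177, 176, 176, 176, 178, 177, 177, 177, 176, 172, 158, 162, 166, 167, 167, 167, 167, 167, 167, 168, 166, 167, 166, 166, 166, 165, 165, 164, 164, 164, 163, 162, 162, 171, 176, 177, 178, 177, 177, 177, 177, 177, 177, 177, 177, 177, 177, 177, 177, 177, 
[... 2337 characters left out ...]
2, 149, 140, 149, 152, 144]
236 [123, 123, 123, 132, 157, 171, 174, 173, 158, 127, 103, 96, 97, 102, 105, 105, 105, 105, 106, 105, 106, 105, 105, 106, 105, 105, 106, 106, 106, 106, 106, 106, 104, 103, 103, 102, 103, 103, 103, 104, 104, 104, 104, 104, 104, 104, 104, 105, 105, 105, 105, 105, 105, 105, 105, 105, 105, 106, 106, 107, 106, 106, 104, 102, 101, 109, 141, 166, 174, 175, 171, 156, 134, 123, 121, 122]
[92, 112, 130, 142, 149, 154, 154, 139, 125, 135, 153, 165, 173, 170, 145, 120, 123, 137, 151, 159, 167, 171, 174, 174, 169, 164, 155, 145, 146, 162, 174, 177, 177, 177, 177, 177, 177, 177, 177, 177, 177, 177, 177, 177, 176, 177, 177, 176, 176, 171, 171, 175, 177, 177, 177, 176, 177, 176]
```

View pics/w1c.png

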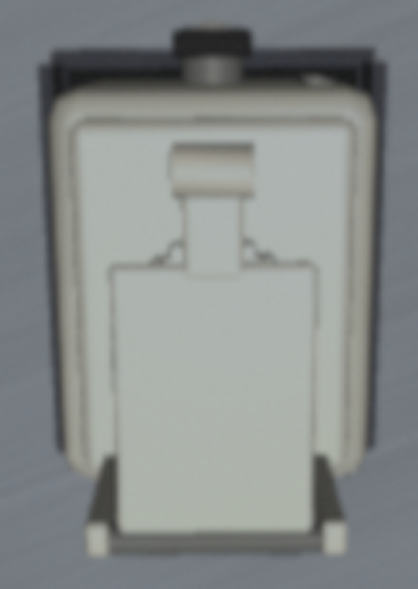

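Run:
```python
from h import *
W=dict(np.load("w1.npz"))
g=cast(W,(320.4,139.5),.222);h=cast(W,(321.5,236.7),.217)
l=cast(W,(291.5,236.7),.217);r=cast(W,(351.5,236.7),.217)
d=(h-g)[:2];y=np.arctan2(d[1],d[0]);print(g,h,np.linalg.norm(d),y,np.arctan2(-(l-r)[0],(l-r)[1]),np.linalg.norm(l-r))
for r_,a,b in((210,295,347),(180,294,347.7)): print((cast(W,(a,r_),.219)+cast(W,(b,r_),.219))/2)
```

```text
[0.46415906 0.0229606  0.222     ] [ 0.57321419 -0.018079    0.217     ] 0.1165215449354554 -0.3599271852181157 2.770304517610446 0.07290164483131391
[ 0.5405763  -0.00604331  0.219     ]
[0.50693841 0.00685114 0.219     ]
```

```bash
cat >> h.py <<'E'
YAW=-.366; HG=np.array([.5733,-.018,.215]); X=np.array([np.cos(YAW),np.sin(YAW),0]);Z=np.array([0,0,1.])
def arc(th,r=.116): return HG-r*np.cos(th+.0086)*X+r*np.sin(th+.0086)*Z   # roll centre
E
python3 - <<'E'
from h import *
move_gripper(.55)
q=dq(YAW+np.pi);g=arc(0);D=np.array([0,0,grip_depth])
movep(g-D+.08*Z,q); wait(.1); f0=observe()["force"]
move_linear(g-D,vel=.1); print(observe()["force"]-f0)
move_gripper(.15); wait(.2);o=observe();print(o["width"],o["finger_force"],o["force"]-f0,o["ft_torque"],o["time_s"])
np.save("f0.npy",f0)
for t in (.08,.16,.24):
    move_linear(arc(t)-D,vel=.06);o=observe();print(t,(o["force"]-f0).round(2),o["ft_torque"].round(2),o["width"],o["time_s"])
E
```

```text
[-0.08923395 -0.7212294   0.43811222]
0.2660596822615057 58.70194673538208 [-0.23463378 -0.65338078  1.32144728] [-0.04737915  0.00092088 -0.05598025] 6.25
0.08 [ 0.07 -1.02 -2.89] [ 0.12  0.33 -0.02] 0.26375200937007726 6.5583
0.16 [-0.13 -0.08 -3.32] [0.12 0.46 0.02] 0.26456600774550487 6.8667
0.24 [-1.67 -0.53 -4.11] [ 0.05  0.6  -0.02] 0.26309837072135006 7.175
```

Run:
```python
from h import *
f0=np.load("f0.npy");D=np.array([0,0,grip_depth])
for t in np.arange(.34,2.2,.1):
    move_linear(arc(t)-D,vel=.06);o=observe();f=o["force"]-f0;print(round(t,2),f.round(2),o["ft_torque"].round(2),round(o["width"],3),round(o["time_s"],2))
    if np.linalg.norm(f)>9: break
```

```text
0.34 [-1.67  0.22 -3.91] [ 0.23  0.57 -0.03] 0.263 7.52
0.44 [-2.09  0.55 -3.46] [0.11 0.61 0.  ] 0.261 7.86
0.54 [-1.76  1.33 -2.69] [0.19 0.62 0.05] 0.265 8.2
0.64 [-1.26 -0.35 -3.32] [ 0.15  0.64 -0.01] 0.262 8.54
0.74 [-0.99 -0.51 -3.76] [ 0.22  0.7  -0.01] 0.26 8.88
0.84 [-0.93  0.96 -3.58] [ 0.21  0.67 -0.02] 0.267 9.22
0.94 [-1.81  0.45 -2.72] [0.27 0.67 0.04] 0.266 9.57
1.04 [-3.1   0.28 -3.2 ] [0.24 0.77 0.07] 0.264 9.91
1.14 [-2.34  1.49 -3.42] [ 0.35  0.83 -0.05] 0.264 10.25
1.24 [-3.03  0.96 -3.3 ] [0.31 0.88 0.  ] 0.259 10.59
1.34 [-2.    1.15 -1.99] [ 0.34  0.95 -0.  ] 0.265 10.93
1.44 [-4.    1.03 -1.64] [ 0.43  0.99 -0.03] 0.257 11.28
1.54 [-4.38  2.45  0.06] [0.36 1.03 0.04] 0.261 11.62
1.64 [-4.26  1.   -0.32] [0.42 0.9  0.01] 0.258 11.96
1.74 [-3.61  0.33  1.5 ] [0.35 0.93 0.06] 0.256 12.3
1.84 [-2.44  1.7   3.27] [ 0.35  0.79 -0.01] 0.256 12.64
1.94 [-2.23  1.05  4.99] [0.15 0.72 0.05] 0.257 12.98
2.04 [-0.5  -0.14  5.61] [0.27 0.54 0.04] 0.255 13.32
2.14 [-0.82  0.18  6.25] [ 0.2   0.31 -0.09] 0.252 13.67
```

Run:
```python
from h import *
move_gripper(.6); p=observe()["eef_pos"].copy(); p[2]=.40; move_linear(p,vel=.15)
ax=HG-.062*X
movep(ax-.02*X+np.array([0,0,.40-.215]),dq(YAW+np.pi)); wait(.2)
W=camera_params("wrist");im=read_camera("wrist");np.savez("w2.npz",**W)
cv2.imwrite("pics/w2.png",im[:,:,::-1])
c=proj(W,ax*[1,1,0]+.206*Z);print(c,observe()["time_s"],observe()["qpos"])
u,v=c.astype(int);a=im[v-70:v+90,u-90:u+90,::-1]
cv2.imwrite("pics/w2c.png",cv2.resize(a,None,fx=3.7,fy=3.7,interpolation=cv2.INTER_CUBIC));print(u-90,v-70)
```

```text
[320.81113949 198.81070527] 15.8 [-1.07938925e-01  7.16350265e-03  8.17779210e-03  1.57274675e+00
 -5.23314345e-05  2.58607798e-01]
230 128
```

View pics/w2c.png

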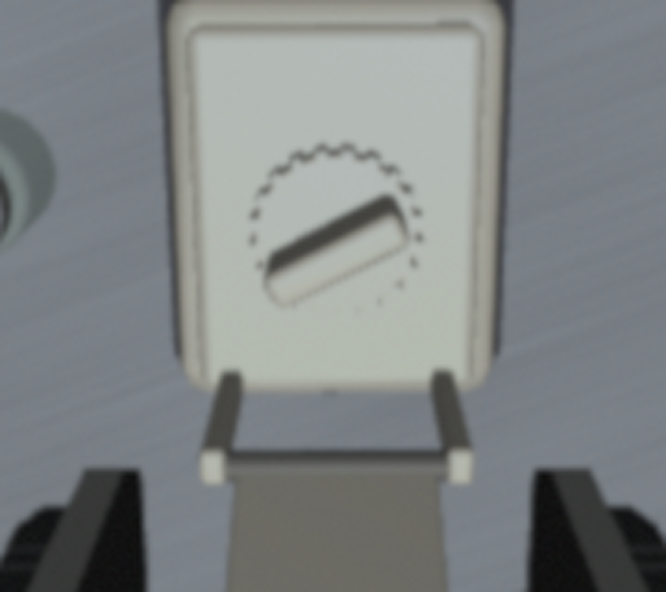

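The tab stands open. The wing's top face has its long edges at about (290,305)–(408,243) and (272,275)–(392,212) in the crop, which puts its centre near the predicted axis.

Run:
```python
from h import *
W=dict(np.load("w2.npz"))
c=lambda x,y:cast(W,(230+(x+.5)/3.7-.5,128+(y+.5)/3.7-.5),.204)
P=[c(*p) for p in((290,305),(408,243),(272,275),(392,212))]
for a,b in((0,1),(2,3)):
  d=P[b]-P[a];print(np.arctan2(d[1],d[0]),np.linalg.norm(d))
print(c(338,259),HG-.062*X,np.linalg.norm(P[0]-P[2]))
d=P[1]-P[0];w=np.arctan2(d[1],d[0])
for k in(0,np.pi):
  print(w+k,inverse_kinematics((HG-.062*X)*[1,1,0]+.18*Z,dq(w+k)))
```

```text
1.706313616492546 0.040480710657009825
1.7015490502069033 0.040824090883358935
[0.51474571 0.0046521  0.204     ] [0.51540649 0.00418876 0.215     ] 0.010889232303756992
1.706313616492546 [-0.11734183  0.11710854 -0.33413986  1.11954793  0.          1.31793721]
4.847906270082339 [-0.11734183  0.11710854 -0.33413986  1.11954793  0.         -1.82365544]
```

```bash
cat >> h.py <<'E'
AX=np.array([.5151,.0044,0]);WG=1.704;ZT=.180
def ft(n=6):
    a=[]
    for _ in range(n): wait(.02);o=observe();a.append(np.r_[o["force"],o["ft_torque"]])
    return np.mean(a,0)
E
python3 - <<'E'
from h import *
move_gripper(.5)
movep(AX+.32*Z,dq(WG)); move_linear(AX+(ZT+.035)*Z,vel=.15); wait(.2); f0=ft(10)
move_linear(AX+ZT*Z,vel=.08); wait(.1); print((ft()-f0).round(2))
move_gripper(0.05); wait(.2); print((ft()-f0).round(2),observe()["width"],observe()["finger_force"])
np.save("f1.npy",f0)
for k in (.06,.12):
    movep(AX+(ZT+.0015*k)*Z,dq(WG+k)); o=observe();print(k,(ft()-f0).round(2),o["qpos"][5],o["time_s"])
E
```

```text
[-0.03 -0.08  0.14 -0.    0.02 -0.02]
[ 0.93  0.34  0.21 -0.01 -0.12  0.  ] 0.1267565997446808 60.827744007110596
0.06 [ 0.95 -0.12  0.67  0.02 -0.15 -0.12] 1.262162972496989 19.975
0.12 [ 0.46  0.1   0.75  0.02 -0.17 -0.13] 1.2025792082576243 20.325
```

Run:
```python
from h import *
f0=np.load("f1.npy");k=.12;L=[]
while k<2.7:
    k+=.05
    movep(AX+(ZT+.0015*k)*Z,dq(WG+k)); f=ft(5)-f0;L.append((round(k,2),*f[[0,1,2,5]].round(2)))
    if f[5]<-.26 or np.abs(f[2])>6 or observe()["time_s"]>58: break
print(*L[::6],*L[-6:],sep="\n");print(observe()["time_s"])
```

```text
(0.17, np.float64(1.09), np.float64(-0.23), np.float64(0.7), np.float64(-0.12))
(0.47, np.float64(0.24), np.float64(-0.32), np.float64(0.43), np.float64(-0.15))
(0.77, np.float64(0.28), np.float64(-0.7), np.float64(0.45), np.float64(-0.13))
(0.72, np.float64(0.22), np.float64(-0.86), np.float64(0.56), np.float64(-0.15))
(0.77, np.float64(0.28), np.float64(-0.7), np.float64(0.45), np.float64(-0.13))
(0.82, np.float64(0.11), np.float64(-1.24), np.float64(0.44), np.float64(-0.14))
(0.87, np.float64(-0.52), np.float64(-0.64), np.float64(0.28), np.float64(-0.14))
(0.92, np.float64(-0.21), np.float64(-0.95), np.float64(0.7), np.float64(-0.2))
(0.97, np.float64(-0.15), np.float64(-1.07), np.float64(0.46), np.float64(-0.29))
26.0917
```

The stop shows clearly: torque held at 0.14 N m, then climbed about 0.1 per step, as the cradle spring would give. Next I'll ease back, release, withdraw and check.

Run:
```python
from h import *
f0=np.load("f1.npy");k=.97-.13
movep(AX+(ZT+.0015*.9)*Z,dq(WG+k)); print((ft()-f0).round(2))
move_gripper(.5); p=observe()["eef_pos"].copy();p[2]=.32;move_linear(p,vel=.1)
movep(AX-.02*X+.40*Z,dq(YAW+np.pi)); wait(.2)
im=read_camera("wrist");o=observe();print(o["time_s"],o["force"])
cv2.imwrite("pics/w3c.png",cv2.resize(im[128:288,230:410,::-1],None,fx=3.7,fy=3.7,interpolation=cv2.INTER_CUBIC))
```

```text
[-0.22 -1.2   0.79 -0.36  0.06 -0.06]
29.0583 [ 0.46075495  0.10974819 -0.31141563]
```

View pics/w3c.png

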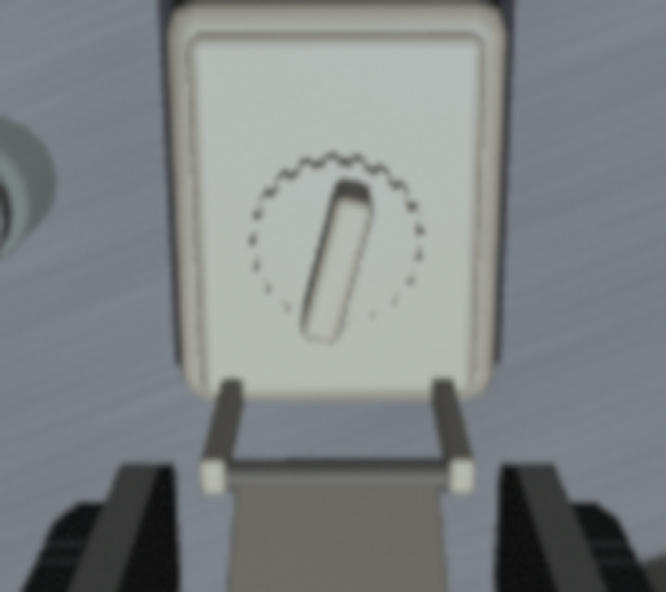

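The wing now runs from about (322,335) to (352,195) in the crop. That is about 0.8 rad of turn, which matches the stop I felt, and the tab is still open behind it.

```bash
python3 -c "
from station import *
print(sign_off())"
```

```text
the job is handed in; nothing more can be done
None
```

The job is handed in: the tab is flipped over to about 2.1 rad and stays open, and the vent cap is unscrewed about 0.82 rad to the stop I felt. The arm is clear of everything, but the hand-in call returned no verdict.

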